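# Centre the antiseptic bottle on the balance and tare it

## Robot

A 6-joint arm with a two-finger parallel gripper is mounted at the origin on a cart in front of the work surface, level with it; the furniture and walls round the work are solid. World frame = base frame: x ahead of the robot, y to its left, z up, the work surface at z = 0. Lengths are in m, angles in rad, forces in N, time in s.
With the tool pointing down it reaches from about 0.35 to 0.925 m from the base axis. Payload 6.4 kg.
Tool frame: the origin (TCP) lies midway between the tips of the shut fingers; the grasp point (between the pads) lies 19 mm behind it; z points along the fingers, y is the line along which they close (so a half turn about z gives the same grasp; the last joint's range is limited). The gripper opens to 85 mm and grips with 20 to 120 N. Pads are 22 mm wide; open, the fingers measure 114 mm over their backs; the gripper's body (76 mm by 85 mm) begins 54 mm behind the grasp point. The pads swing forward as they close: fully open they stand 13 mm farther back than shut.
Start: joints at [-1.372, 0.245, 1.558, -0, 1.339, -0.174], TCP at [0.237, -0.605, 0.231] pointing down, gripper open.
Joint ranges: [-3.13, 3.13], [-1.02, 2.26], [0.13, 2.54], [-0.95, 4.09], [0.21, 2.88], [-2.74, 2.74]. Speed limits (rad/s): [2.57, 2.57, 3.14, 3.14, 3.14, 3.14].

## Interface

Orientations are given as a unit quaternion [w, x, y, z].
In Python, from station import r gives the robot as it stands. The module is installed in compiled form; this text tells all that it offers.
- The arm moves only by the tool play_rows, never from a script. Its argument "steps" is a list of rows, each a list of 3 entries, a list of its own where there are three numbers: the closure, from 0 (fully open) to 1 (shut), then the shift along the world's x, y, z in mm, then the turn about the world's z in degrees. In form: [[gripper, [tx, ty, tz], twist], ...]. A call has 1 to 10 rows; each row shifts and turns the commanded pose from where the row before left it; what a row does not reach is not made up. A row lasts 1/10 s, in which the tool goes at most 50 mm and 8.59 degrees, less where a joint would pass 70% of its speed; a pose out of reach is approached as far as the arm can. A call with a gripper value outside its range is refused whole. The fingers move at their own pace and stop on an object; the grip force is fixed at half the most. Time passes only in rows, so rows that do not move let the fingers close. It gives the time, the measured TCP pose, the force, the opening and the grip force at its end, in the units of the state.
- r.read_state(): the state, without advancing time (a new reading comes with each control period).
- r.snapshot(name): name is "scene" or "top" or "wrist"; returns the picture (400x640x3 uint8, red, green, blue); there is no depth.
- r.calibration(name): a dict with "fx", "fy", "cx", "cy" (pixels), "camera_from_world" (4x4, takes a point from world to camera coordinates); the wrist camera has in their place "tool_from_camera" (4x4, takes a point from camera to tool coordinates, whose origin is the TCP and whose axes are the flange's). Camera axes: x right, y down, z forward; pixel columns grow to the right and rows downward; lengths in m; the calibration is good to about 2 mm. A picture is of the moment at which its call begins: read the wrist's pose just before it. calibration takes no time and is no camera call.
- r.finish_job(): hands the job in; it is judged then, once.
The state is a dict: "time_s": time; "joint_pos": joint angles; "joint_velocities": joint speeds; "tau": joint torques, N m; "position": TCP position; "tcp_rot": TCP orientation; "force": force on the tool from outside, world axes, zero at the start; "moment": the same for the moment, N m; "finger_gap": opening from 0.0 (shut) to 1.0 (fully open); "grasp_force": force on a finger pad.
Only numpy, scipy, OpenCV 4.12 (cv2) and the standard library are available. Lean on these libraries where they do the work, as an engineer would, in place of code of your own. Each camera call takes 0.05 s, during which the arm holds its last target. There are 200 camera calls.

## Task

The brown antiseptic bottle was set down off-centre on the weighing pan of the bench balance, where it weighs false. Nudge it with light pushes of a fingertip, never gripping or lifting it, leaning on the pan or tipping it over, until it stands wholly inside the ring engraved round the middle of the pan; then let go of it and press the blue tare key fully down and release it. Do not press the red power key, and leave the other things on the worktop as they are.

Things in the scene. Friction and masses are not known exactly. Their poses are not given: they have to be found in the camera images.
- bottle: the brown antiseptic bottle with a white ribbed cap and white label, standing upright on the pan: body 47 mm across up to 78 mm, shoulder and cap 23 mm across above that, 98 mm tall, about 0.11 kg. Origin: centre of its underside; z up its axis. Pushed in its lower half (up to about 40 mm above the pan) it slides, with about 0.5 to 1 N; pushed at the cap it topples.
- pan_centre (a point): centre of the top face of the balance's round steel weighing pan (100 mm across, 6 mm thick, top face about 61 mm above the worktop; it sinks about 1 mm under the bottle). A thin dark ring of 57 mm inner diameter is engraved round this point, so the bottle has 5 mm of room on every side inside it; at the start the bottle stands across the ring, 16 to 27 mm off centre, in any direction. The point's x and y axes may be turned anyhow about the vertical.
- balance: the white bench balance, fixed to the worktop, 190 mm deep (its x) by 170 mm wide (its y), on rubber feet. Origin: centre of its underside; its -x side, with display and keys, faces the robot, turned up to 0.35 rad. Its housing is 48 mm high under the pan; the pan's centre lies at x = +30 mm, y = 0; the two keys lie on a low ledge (top 28 mm above the worktop) at x = -74 mm, y = +45 mm (blue tare) and y = -45 mm (red power).
- tare_key_top (a point): centre of the top of the blue tare key, 22 x 34 mm (along the balance's x and y), 34 mm above the worktop and 6 mm proud of the ledge when up
- tare_key (a joint): travel of the blue tare key in m: 0 up, 0.003 fully down; it moves straight down and springs back; about 1 N starts it, 3 N holds it fully down
- power_key_top (a point): centre of the top of the red power key, the same size and height as the tare key
- power_key (a joint): travel of the red power key in m: 0 up, 0.003 fully down
- bottle_saline: pale translucent bottle with a white label and blue cap, 53 mm across, 128 mm tall, near the wall; origin: centre of its underside
- bottle_enzyme: teal bottle with a white cap, 59 mm across, 145 mm tall, near the wall; origin: centre of its underside
- bench_timer: white wind-up minute timer lying on its back, 70 x 70 x 36 mm, near the wall; origin: centre of its underside
- strip_box: white and navy carton lying near the wall, 52 x 96 x 34 mm, with a green and white carton of 40 x 63 x 28 mm on top of it; origin: centre of its underside
- jar_pins: clear jar with a red lid, 50 mm across, 52 mm tall, left of the balance; origin: centre of its underside
- jar_rings: clear jar with a blue lid, 44 mm across, 60 mm tall, left of the balance; origin: centre of its underside
- kidney_dish: steel kidney dish with tweezers in it, 92 x 184 x 35 mm, in front of the balance to the right; origin: centre of its underside
There are look-alikes about, which are no part of the job. What is shaped like the bottle but yellow is not meant.

How it is judged:
By the outcome, as a careful person would: the job done as asked, in the order asked, and still so for the second after the job is handed in, with the robot touching nothing.
It also fails if it takes over 61 s, if anything falls off the work surface, if the arm or the gripper's body presses on something with over 40 N, if the wrist force passes 120 N, or if a joint passes its speed limit or range.

## Working session

There is one attempt and no reset: what is moved stays moved. The work goes in short steps, Python scripts to look and compute and a tool call to move; the robot and the scene stay as the last step left them, time stands still between calls to the robot, and variables do not carry over. Pictures are saved under pics/ and viewed, at most 11 in all, crops included, and the job is handed in when it is done.

Besides the shell and the picture viewer there is one more tool, called after "Request:" as name([rows], argument=value, ...), one row to a line, values as JSON. play_rows: Moves the arm, as the interface text tells. Its arguments: {"type":"object","properties":{"steps":{"type":"array"}},"required":["steps"]}

```bash
mkdir -p pics; python3 - <<'E'
from station import r
import cv2,numpy as np
for n in("scene","top"):
    im=r.snapshot(n); cv2.imwrite(f"pics/{n}0.png",im[:,:,::-1]); c=r.calibration(n)
    print(n,c["fx"],c["fy"],c["cx"],c["cy"]); print(np.round(np.array(c["camera_from_world"]),4).tolist())
s=r.read_state(); print(s)
print(r.calibration("wrist"))
E
```

```text
scene 430.6032070018357 430.6032070018357 322.5756579484918 201.83518819215374
[[-0.745, -0.6669, -0.0148, 0.46], [-0.3383, 0.3968, -0.8533, 0.2178], [0.575, -0.6307, -0.5212, 1.0229], [0.0, 0.0, 0.0, 1.0]]
top 460.81331107582736 460.81331107582736 316.2076052144077 202.63702870519148
[[-0.0006, -0.9996, 0.0299, 0.0505], [-0.9963, -0.0019, -0.0861, 0.5522], [0.0861, -0.0298, -0.9958, 1.2832], [0.0, 0.0, 0.0, 1.0]]
{'time_s': 0.1, 'joint_pos': array([-1.37208593e+00,  2.45769481e-01,  1.55888559e+00, -1.15877798e-05,
        1.33870807e+00, -1.74106244e-01]), 'joint_velocities': array([ 0.00074464, -0.00120167, -0.0032645 , -0.00059407, -0.00019225,
       -0.00167134]), 'tau': array([ 1.60598564e-03, -4.30669963e+01, -3.27128577e+01, -1.47703595e-04,
        2.84960195e-03,  1.89731981e-05]), 'position': array([ 0.23665462, -0.60485006,  0.23027788]), 'tcp_rot': array([-8.85105286e-04,  9.82675588e-01,  1.85331881e-01, -1.65269712e-05]), 'force': array([ 0.20885219,  0.03974092, -1.30299158]), 'moment': array([-0.00504352, -0.03747935,  0.00802799]), 'grasp_force': 0.0, 'finger_gap': 0.9963319742764063}
{'fx': 317.5595341875559, 'fy': 317.5595341875559, 'cx': 319.7953489307352, 'cy': 197.98067586619615, 'tool_from_camera': array([[ 4.44288989e-04, -9.59350069e-01, -2.82218441e-01,
         7.14753729e-02],
       [ 9.99999848e-01,  5.18347046e-04, -1.87752978e-04,
        -9.20422986e-04],
       [ 3.26407928e-04, -2.82218315e-01,  9.59350153e-01,
        -1.43272585e-01],
       [ 0.00000000e+00,  0.00000000e+00,  0.00000000e+00,
         1.00000000e+00]])}
```

View pics/scene0.png

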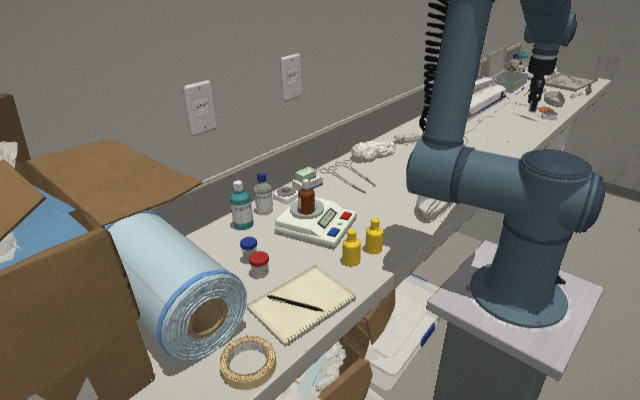

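View pics/top0.png

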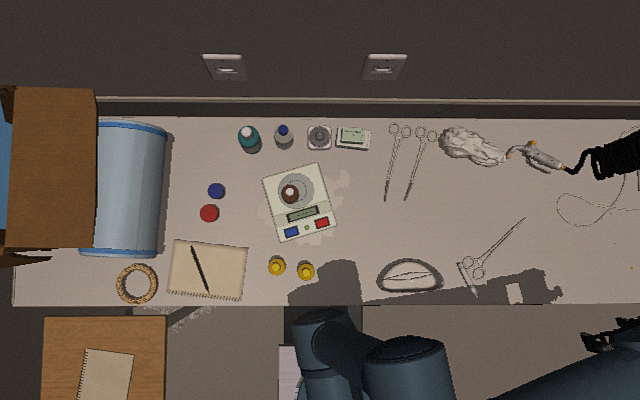

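The top view shows the brown bottle on the pan at (289,192). The yellow look-alikes stand at (277,266) and (306,271). The blue tare key is at (292,231) and the red power key at (322,223). Other blue, red and brown things are the jar lids at (216,190) and (209,213), the saline cap at (283,130) and the carton. I choose the brown one on the pan and will check it in a close crop.

```bash
cat > h.py <<'E'
import cv2,numpy as np
from station import r
from scipy.spatial.transform import Rotation as R
def cam(n,st=None):
    c=r.calibration(n); K=(c["fx"],c["fy"],c["cx"],c["cy"])
    if n=="wrist":
        q=st["tcp_rot"]; T=np.eye(4); T[:3,:3]=R.from_quat([q[1],q[2],q[3],q[0]]).as_matrix(); T[:3,3]=st["position"]
        return K,T@c["tool_from_camera"]
    return K,np.linalg.inv(c["camera_from_world"])
def onz(cm,uv,z):
    K,T=cm; u,v=uv
    d=T[:3,:3]@np.array([(u-K[2])/K[0],(v-K[3])/K[1],1]); return T[:3,3]+d*(z-T[2,3])/d[2]
def proj(cm,p):
    K,T=cm; q=np.linalg.inv(T)@np.r_[p,1]; return K[0]*q[0]/q[2]+K[2],K[1]*q[1]/q[2]+K[3]
def cent(im,lo,hi,box):
    h=cv2.cvtColor(im,cv2.COLOR_RGB2HSV); m=cv2.inRange(h,lo,hi); x0,y0,x1,y1=box
    k=np.zeros_like(m); k[y0:y1,x0:x1]=m[y0:y1,x0:x1]
    n,l,s,c=cv2.connectedComponentsWithStats(k); i=1+s[1:,4].argmax(); return c[i],s[i]
E
python3 - <<'E'
from h import *
im=cv2.imread("pics/top0.png")[:,:,::-1].copy(); cm=cam("top")
b,sb=cent(im,(100,100,60),(130,255,255),(270,215,310,245)); rd,sr=cent(im,(0,120,80),(8,255,255),(305,210,340,235))
B=onz(cm,b,.034);P=onz(cm,rd,.034); print(b,sb,rd,sr,B,P,np.linalg.norm(B-P))
y=(B-P)[:2]/np.linalg.norm((B-P)[:2]); x=np.array([y[1],-y[0]]); o=(B+P)[:2]/2+.074*x; print("x",x,"yaw",np.arctan2(x[1],x[0]),"bal",o,"pan",o+.03*x, proj(cm,np.r_[o+.03*x,.06]))
# side walls: brown bottle
br,s=cent(im,(0,60,20),(15,255,140),(275,175,310,210)); print("brown",br,s,onz(cm,br,.06+.078))
cv2.imwrite("pics/crop0.png",cv2.resize(im[155:250,250:350,::-1],None,fx=6,fy=6,interpolation=cv2.INTER_CUBIC))
for n,uv in(("yel1",(277,266)),("yel2",(306,271)),("jarb",(216,190)),("jarr",(209,213)),("dish",(410,275))): print(n,onz(cm,uv,.06))
E
```

```text
[291.  231.5] [285 227  13  10  88] [321.69767442 222.15116279] [316 218  13  10  86] [0.47017997 0.12162466 0.034     ] [0.4963343  0.03583043 0.034     ] 0.0896922390428871
x [0.9565401  0.29160083] yaw 0.2958999784713061 bal [0.5540411  0.10030601] pan [0.5827373  0.10905403] (np.float64(295.4996623962028), np.float64(190.37926144436747))
brown [289.59898477 194.25380711] [281 185  18  19 197] [0.56379011 0.12306491 0.138     ]
yel1 [0.37605055 0.15856665 0.06      ]
yel2 [0.36240414 0.07983147 0.06      ]
jarb [0.58318423 0.32691421 0.06      ]
jarr [0.51996409 0.34477104 0.06      ]
dish [ 0.35086911 -0.20443309  0.06      ]
```

View pics/crop0.png

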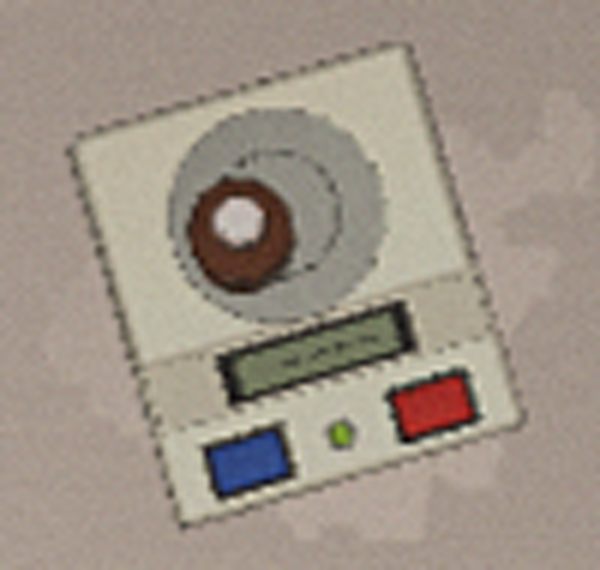

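The crop confirms it: the brown bottle with the white cap stands towards the near left of the pan, about 23 mm off centre. I'll shut the gripper and move behind it, so tool +x points along the push direction at about -34°.

Request:
play_rows([
  [1,[10,20,10],-2],
  [1,[20,40,10],-4],
  [1,[20,40,10],-4],
  [1,[20,40,0],-4],
  [1,[20,40,0],-4],
  [1,[20,40,0],-4],
  [1,[20,40,0],-4],
  [1,[20,40,0],-4],
  [1,[20,40,0],-4],
  [1,[20,40,0],-4],
])

```text
time_s: 1.1
position: [0.427, -0.2235, 0.261]
tcp_rot: [-0.0, 0.989, -0.146, -0.0]
force: [0.6, -0.3, -0.5]
finger_gap: -0.0
grasp_force: 0.0
```

Request:
play_rows([
  [1,[20,40,0],-4],
  [1,[20,40,0],-4],
  [1,[20,40,0],-4],
  [1,[20,40,0],-4],
  [1,[7,50,0],-4],
  [1,[0,50,0],-2],
  [1,[0,30,0],0],
  [1,[0,0,0],0],
  [1,[0,0,0],0],
])

```text
time_s: 2.0
position: [0.5134, 0.0646, 0.2609]
tcp_rot: [0.0, 0.944, -0.33, -0.0]
force: [-0.1, -0.5, -0.1]
finger_gap: 0.001
grasp_force: 0.0
```

```bash
python3 - <<'E'
from h import *
s=r.read_state(); im=r.snapshot("wrist"); cv2.imwrite("pics/w1.png",im[:,:,::-1]); np.save("pics/w1.npy",s,allow_pickle=True)
cm=cam("wrist",s); print(s["time_s"],s["position"],s["force"],s["finger_gap"],s["joint_pos"][5]); 
tx=cm[1][:3,:3]; print(cm[1][:3,3]); print("pan px",proj(cm,[.5827,.109,.06]),"key",proj(cm,[.470,.1216,.034]))
E
```

```text
2.0 [0.51339952 0.06460439 0.26089151] [-0.12942395 -0.54291939 -0.13997671] 0.0011402226483047016 2.149705572160469
[0.5690632  0.02099025 0.40413937]
pan px (np.float64(247.60500262928997), np.float64(147.21247885288787)) key (np.float64(305.6670461572905), np.float64(222.11519594315305))
```

View pics/w1.png

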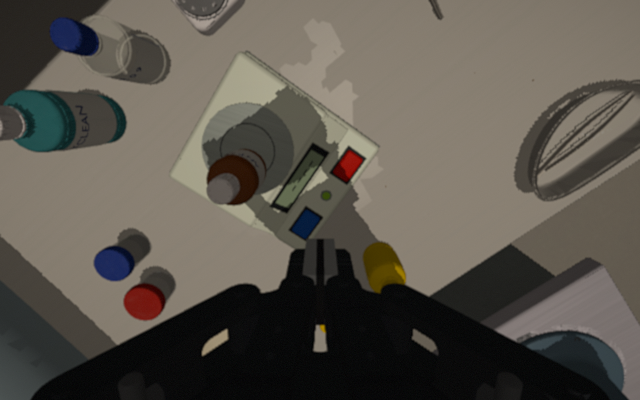

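The wrist view shows the brown bottle at (233,178), the pan around (248,145), and the shut fingertips at (320,250) short of the balance. I'll go on to the staging point and look again.

Request:
play_rows([
  [1,[0,30,0],0],
  [1,[0,30,-20],0],
  [1,[0,30,-20],0],
  [1,[0,0,0],0],
  [1,[0,0,0],0],
])

```text
time_s: 2.55
position: [0.5136, 0.1533, 0.2208]
tcp_rot: [0.0, 0.944, -0.331, -0.0]
force: [-0.2, 0.3, 0.2]
finger_gap: -0.002
grasp_force: 0.0
```

```bash
python3 - <<'E'
from h import *
s=r.read_state(); im=r.snapshot("wrist"); cv2.imwrite("pics/w2.png",cv2.cvtColor(im,cv2.COLOR_RGB2BGR)); np.save("pics/w2.npy",s,allow_pickle=True)
cm=cam("wrist",s); print(s["time_s"],s["position"],s["force"],s["joint_pos"][5]); 
print("pan px",proj(cm,[.5827,.109,.06]),"key",proj(cm,[.470,.1216,.034]),"bot",proj(cm,[.564,.122,.06]),proj(cm,[.564,.122,.158]))
E
```

```text
2.55 [0.5136345  0.15327121 0.22076878] [-0.23869836  0.2639103   0.17860585] 2.324585563437027
pan px (np.float64(310.3807512586247), np.float64(92.02748234611033)) key (np.float64(368.21767251574107), np.float64(187.09872998489504)) bot (np.float64(312.23117876564476), np.float64(117.80111154479862)) (np.float64(309.00450682444944), np.float64(124.03725691139593))
```

View pics/w2.png

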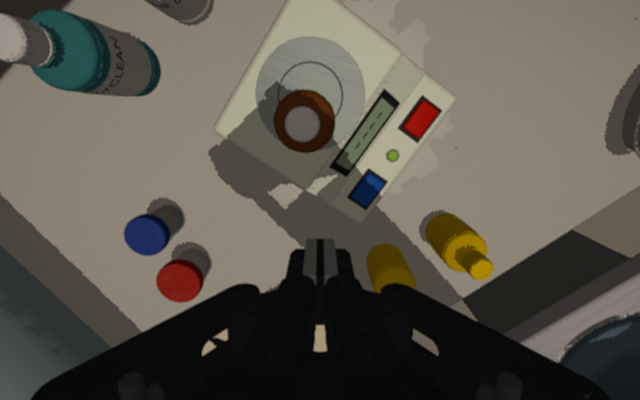

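The view shows the bottle at (305,121) with its cap centre near (303,124). The ring arc runs from (280,80) over (310,62) to (342,95), and the blue key is at (367,188). I'll measure the ring and the bottle here.

```bash
cat > m.py <<'E'
from h import *
from scipy.optimize import least_squares
def measure(im,s,zp=.060,pc=(.5827,.109),b0=(.564,.122),ring=True):
    cm=cam("wrist",s); g=cv2.cvtColor(im,cv2.COLOR_RGB2GRAY); hsv=cv2.cvtColor(im,cv2.COLOR_RGB2HSV)
    out={}
    # brown outline incl. cap -> largest brown blob filled
    m=cv2.inRange(hsv,(0,110,20),(18,255,190)); u,v=map(int,proj(cm,[*b0,zp+.07])); k=np.zeros_like(m); k[max(v-80,0):v+80,u-90:u+90]=m[max(v-80,0):v+80,u-90:u+90]
    cs,_=cv2.findContours(k,cv2.RETR_EXTERNAL,cv2.CHAIN_APPROX_NONE); c=max(cs,key=cv2.contourArea); fill=np.zeros_like(m); cv2.drawContours(fill,[cv2.convexHull(c)],-1,255,-1)
    cap=((fill>0)&(hsv[:,:,1]<90)).astype(np.uint8); n,l,st,ce=cv2.connectedComponentsWithStats(cap); i=1+st[1:,4].argmax()
    out["cap"]=(ce[i].round(1),st[i],onz(cm,ce[i],zp+.098)[:2].round(4))
    out["brown"]=(np.array(cv2.boundingRect(c)))
    if ring:
        bh=cv2.morphologyEx(g,cv2.MORPH_BLACKHAT,np.ones((7,7),np.uint8)); ys,xs=np.nonzero((bh>14)&(cv2.dilate(fill,np.ones((9,9)))==0))
        P=np.array([onz(cm,(x,y),zp)[:2] for x,y in zip(xs,ys)]) ; d=np.hypot(*(P-pc).T); P=P[(d>.021)&(d<.037)]
        f=least_squares(lambda p:np.hypot(P[:,0]-p[0],P[:,1]-p[1])-p[2],[*pc,.029],loss="soft_l1",f_scale=.0008)
        out["ring"]=(f.x.round(4),len(P),np.median(abs(f.fun)).round(5))
    return out
E
python3 - <<'E'
from m import *
s=np.load("pics/w2.npy",allow_pickle=True).item(); im=cv2.imread("pics/w2.png")[:,:,::-1].copy()
o=measure(im,s); print(o)
cm=cam("wrist",s); k,_=cent(im,(100,120,40),(130,255,255),(340,165,395,215)); print("key",k,onz(cm,k,.034))
k,_=cent(im,(0,120,60),(8,255,255),(395,90,445,145)); print("pow",k,onz(cm,k,.034))
E
```

```text
{'cap': (array([302. , 123.7]), array([ 284,  106,   37,   36, 1008], dtype=int32), array([0.5669, 0.1253])), 'brown': array([274,  90,  60,  62]), 'ring': (array([0.5801, 0.1121, 0.0295]), 338, np.float64(0.00063))}
key [367.2983871  189.20322581] [0.4687318 0.1237513 0.034    ]
pow [420.47258486 118.82506527] [0.49449026 0.03834265 0.034     ]
```

```bash
python3 - <<'E'
from m import *
s=np.load("pics/w2.npy",allow_pickle=True).item(); cm=cam("wrist",s)
for z in(.13,.138): print("wrist brown",onz(cm,(303.5,120.5),z))
t=cam("top"); im=cv2.imread("pics/top0.png")[:,:,::-1].copy(); h=cv2.cvtColor(im,cv2.COLOR_RGB2HSV)
k=np.zeros(h.shape[:2],bool);k[184:205,280:299]=True; cap=k&(h[:,:,1]<70)&(h[:,:,2]>165); ys,xs=np.nonzero(cap); print(len(xs),xs.mean(),ys.mean(),onz(t,(xs.mean(),ys.mean()),.158), onz(t,(289.9,194.2),.125))
# ring in top view by pan blackhat
g=cv2.cvtColor(im,cv2.COLOR_RGB2GRAY); bh=cv2.morphologyEx(g,cv2.MORPH_BLACKHAT,np.ones((3,3),np.uint8))
q=cm[1][:3,:3]; print("tool x az",np.degrees(np.arctan2(-q[1,1],-q[0,1])))
E
```

```text
wrist brown [0.56766409 0.12520595 0.13      ]
wrist brown [0.56771898 0.12467147 0.138     ]
53 287.75471698113205 193.39622641509433 [0.56387404 0.12719223 0.158     ] [0.5652948  0.12264502 0.125     ]
tool x az -38.68844632368711
```

The bottle is at (0.567,0.125) and the ring centre at (0.580,0.112). That makes the push about 19 mm at -46°. I'll turn a further -7° and come down behind the bottle with the tip 32 mm above the pan, which keeps the gripper body above the cap.

Request:
play_rows([
  [1,[10,4,0],-4],
  [1,[9,4,-10],-3],
  [1,[0,0,-30],0],
  [1,[0,0,-30],0],
  [1,[0,0,-30],0],
  [1,[0,0,-19],0],
  [1,[0,0,-10],0],
  [1,[0,0,0],0],
  [1,[0,0,0],0],
])

```text
time_s: 3.5
position: [0.5339, 0.1616, 0.0937]
tcp_rot: [-0.001, 0.922, -0.388, 0.001]
force: [-0.9, 0.8, -0.7]
finger_gap: -0.003
grasp_force: 0.0
```

```bash
cat > look.py <<'E'
import sys
from m import *
n=sys.argv[1]; s=r.read_state(); im=r.snapshot("wrist"); cv2.imwrite(f"pics/{n}.png",im[:,:,::-1]); np.save(f"pics/{n}.npy",s,allow_pickle=True)
cm=cam("wrist",s); q=cm[1]; print(s["time_s"],s["position"].round(4),s["force"].round(2),"az",np.degrees(np.arctan2(-q[1,1],-q[0,1])).round(1),s["joint_pos"][5])
try:
    b=eval(sys.argv[2]) if len(sys.argv)>2 else (.5674,.1252)
    o=measure(im,s,pc=(.5804,.1118),b0=b); print(o)
    x,y,w,h=o["brown"]; print("brown ctr",onz(cm,(x+w/2,y+h/2),.135)[:2].round(4))
except Exception as e: print("ERR",e)
E
python3 look.py w3
```

```text
3.5 [0.5339 0.1616 0.0937] [-0.9   0.76 -0.66] az -45.7 2.45912940665976
{'cap': (array([325.2, 180. ]), array([ 283,  141,   87,   74, 4960], dtype=int32), array([0.5694, 0.1236])), 'brown': array([262, 103, 123, 112]), 'ring': (array([0.5804, 0.1117, 0.0292]), 788, np.float64(0.00048))}
brown ctr [0.5707 0.1225]
```

View pics/w3.png

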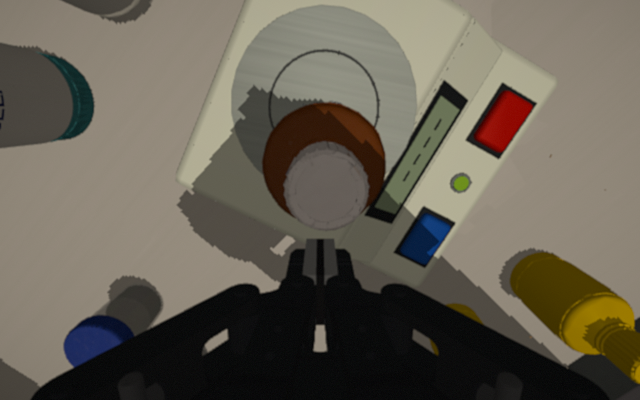

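The ring centre is confirmed at (0.580,0.112). The cap centre is near pixel (326,186), or (0.568,0.125) in the world, in line with the finger and about 15 mm ahead of it. I'll push gently about 24 mm and look again.

Request:
play_rows([
  [1,[2.1,-2.2,0],0],
  [1,[2.1,-2.2,0],0],
  [1,[2.1,-2.2,0],0],
  [1,[2.1,-2.2,0],0],
  [1,[2.1,-2.2,0],0],
  [1,[2.1,-2.2,0],0],
  [1,[2.1,-2.2,0],0],
  [1,[2.1,-2.2,0],0],
  [1,[0,0,0],0],
  [1,[0,0,0],0],
])

```text
time_s: 4.55
position: [0.5496, 0.1445, 0.0922]
tcp_rot: [0.0, 0.922, -0.388, 0.0]
force: [0.7, -0.3, 0.6]
finger_gap: 0.002
grasp_force: 0.0
```

```bash
python3 look.py w4 "(.574,.119)"
```

```text
4.55 [0.5496 0.1445 0.0922] [ 0.68 -0.33  0.61] az -45.6 2.425099459888231
{'cap': (array([320.3, 221.9]), array([ 279,  190,   83,   57, 3590], dtype=int32), array([0.5786, 0.115 ])), 'brown': array([260, 144, 120, 103]), 'ring': (array([0.5804, 0.1117, 0.0292]), 687, np.float64(0.00047))}
brown ctr [0.579  0.1146]
```

View pics/w4.png

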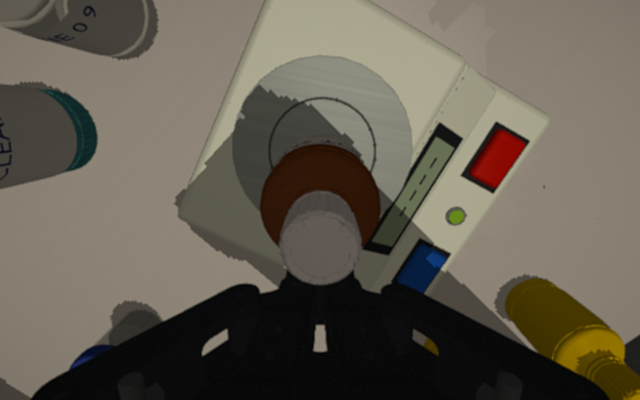

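The bottle has slid upright about 9 mm. Its cap is now at (320,244), with the ring centre near (322,149) and about 9 mm still to go. I'll do the rest slowly.

Request:
play_rows([
  [1,[1.2,-1.5,0],0],
  [1,[1.2,-1.5,0],0],
  [1,[1.2,-1.5,0],0],
  [1,[1.2,-1.5,0],0],
  [1,[1.2,-1.4,0],0],
  [1,[0,0,0],0],
  [1,[0,0,0],0],
  [1,[0,0,0],0],
])

```text
time_s: 5.4
position: [0.5555, 0.1371, 0.0923]
tcp_rot: [-0.0, 0.922, -0.388, 0.0]
force: [1.4, 0.5, -0.4]
finger_gap: 0.001
grasp_force: 0.0
```

Request:
play_rows([
  [1,[-3,3,0],0],
  [1,[-7,7,0],0],
  [1,[-11,11,0],0],
  [1,[-11,11,0],0],
  [1,[-5,5,20],0],
  [1,[0,0,40],0],
  [1,[0,0,40],0],
  [1,[0,0,20],0],
  [1,[0,0,0],0],
  [1,[0,0,0],0],
])

```text
time_s: 6.4
position: [0.5176, 0.1748, 0.2118]
tcp_rot: [0.0, 0.922, -0.387, -0.0]
force: [-0.5, -0.5, -0.6]
finger_gap: -0.0
grasp_force: 0.0
```

```bash
python3 look.py w5 "(.580,.112)"; python3 - <<'E'
import cv2
im=cv2.imread("pics/w5.png"); cv2.imwrite("pics/w5c.png",cv2.resize(im[0:240,160:480],None,fx=2.4,fy=2.4,interpolation=cv2.INTER_CUBIC))
E
```

```text
6.4 [0.5176 0.1748 0.2118] [-0.49 -0.46 -0.57] az -45.6 2.4845863575699907
{'cap': (array([317.1,  76.2]), array([ 298,   56,   39,   41, 1252], dtype=int32), array([0.5793, 0.1143])), 'brown': array([285,  46,  65,  70]), 'ring': (array([0.599 , 0.1426, 0.0006]), 3, np.float64(0.0))}
brown ctr [0.5785 0.115 ]
```

View pics/w5c.png

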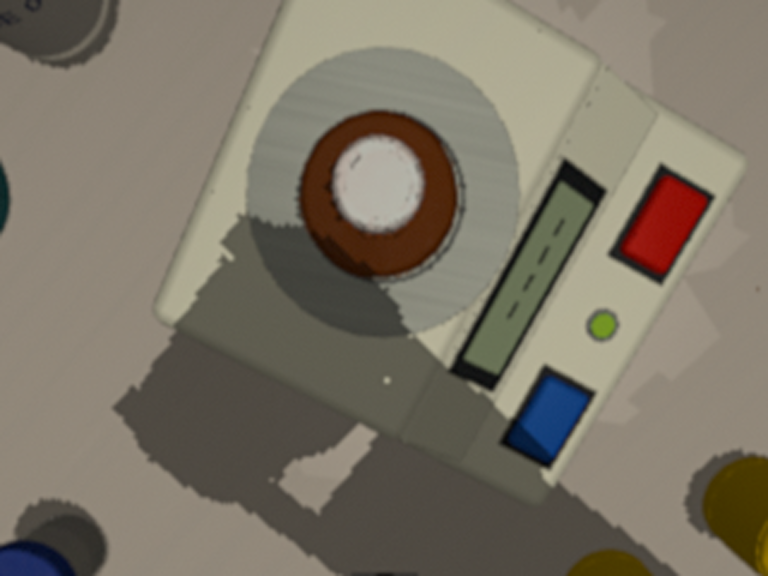

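The pan crop shows the bottle upright and near the middle of the pan, at crop (378,195) against the pan's (383,190), with the ring peeping out on the lower right. The estimated offset is under 3 mm. I'll check obliquely from above the tare key, which is on the way.

Request:
play_rows([
  [1,[-10,-10,0],0],
  [1,[-20,-20,0],0],
  [1,[-19,-22,-20],0],
  [1,[0,0,-30],0],
  [1,[0,0,0],0],
  [1,[0,0,0],0],
])

```text
time_s: 7.05
position: [0.4685, 0.1223, 0.1611]
tcp_rot: [0.001, 0.922, -0.388, -0.002]
force: [0.5, -0.6, 0.4]
finger_gap: 0.002
grasp_force: 0.0
```

```bash
python3 look.py w6 "(.580,.112)"; python3 - <<'E'
from m import *
s=np.load("pics/w6.npy",allow_pickle=True).item(); cm=cam("wrist",s); im=cv2.imread("pics/w6.png")
u,v=proj(cm,[.5804,.1117,.06]); print("ring px",u,v,"cap exp",proj(cm,[.5804,.1117,.158]),"key exp",proj(cm,[.469,.123,.034]))
pts=np.array([proj(cm,[.5804+.0285*np.cos(a),.1117+.0285*np.sin(a),.06]) for a in np.linspace(0,6.3,40)])
x0,y0=int(u)-110,max(int(v)-80,0); c=cv2.resize(im[y0:y0+150,max(x0,0):x0+200],None,fx=4,fy=4,interpolation=cv2.INTER_CUBIC)
print(x0,y0); cv2.imwrite("pics/w6c.png",c[:600,:800])
k,_=cent(im[:,:,::-1].copy(),(100,120,40),(130,255,255),(240,180,420,300)); print("key",k,onz(cm,k,.034))
E
```

```text
7.05 [0.4685 0.1223 0.1611] [ 0.46 -0.57  0.41] az -45.7 2.3878904168359547
{'cap': (array([170.6,  77.6]), array([ 152,   47,   43,   56, 1850], dtype=int32), array([0.5719, 0.109 ])), 'brown': array([152,  35,  96,  89]), 'ring': (array([0.5806, 0.112 , 0.0294]), 364, np.float64(0.00049))}
brown ctr [0.5692 0.1053]
ring px 219.3855578292595 82.37299442403216 cap exp (np.float64(150.6274247665772), np.float64(67.46914368491917)) key exp (np.float64(318.6467388848024), np.float64(188.19912393266668))
109 2
key [317.76997245 192.72727273] [0.46666556 0.1264973  0.034     ]
```

View pics/w6c.png

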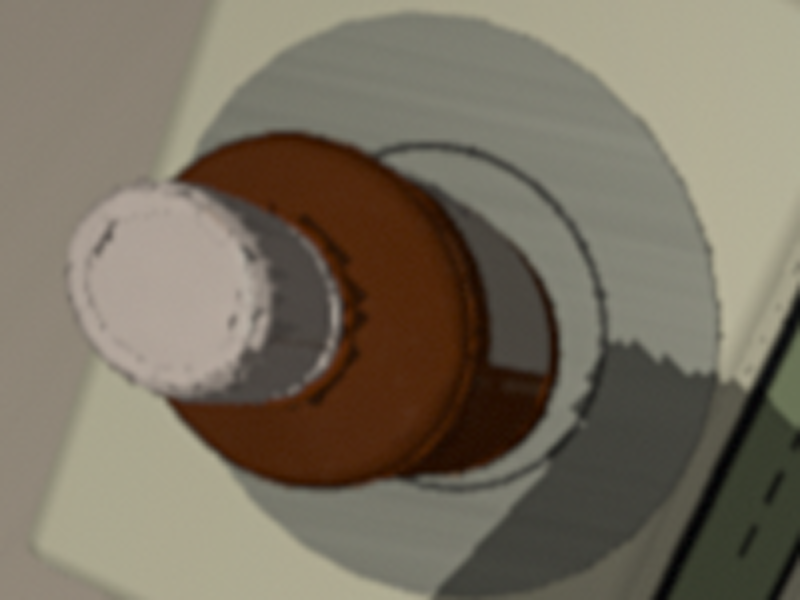

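The oblique crop shows the base inside the ring, but with about 8 mm of gap on the right: base edge at 557, ring at 605. The offset may be around 3 to 4 mm, so I'll fit the base edge.

```bash
python3 - <<'E'
from m import *
s=np.load("pics/w6.npy",allow_pickle=True).item(); cm=cam("wrist",s); im=cv2.imread("pics/w6.png"); g=cv2.cvtColor(im,cv2.COLOR_BGR2GRAY).astype(float)
P=[];px=[]
for v in range(78,114):
    us=np.arange(228,257); w=[u for u in us if np.hypot(*(onz(cm,(u,v),.06)[:2]-[.5806,.112]))<.0275]
    gr=g[v,np.array(w)+1]-g[v,w]; gr2=gr[1:]+gr[:-1]; 
    i=np.argmax(gr2)+1; px.append((v,w[i],int(gr2.max()))); P.append(onz(cm,(w[i]+.5,v),.062)[:2])
print(px); P=np.array(P)
for rr in(.0235,.0225):
    f=least_squares(lambda p:np.hypot(*(P-p).T)-rr,[.58,.113],loss="soft_l1",f_scale=.0005); o=f.x-[.5805,.1118]
    d=np.array([.698,-.716]);n=np.array([.716,.698]); print(rr,f.x,"off",o*1e3,np.linalg.norm(o)*1e3,"d",o@d*1e3,"n",o@n*1e3,np.median(abs(f.fun)))
E
```

```text
[(78, np.int64(247), 83), (79, np.int64(247), 84), (80, np.int64(247), 82), (81, np.int64(248), 76), (82, np.int64(248), 81), (83, np.int64(248), 83), (84, np.int64(248), 83), (85, np.int64(248), 89), (86, np.int64(248), 87), (87, np.int64(248), 87), (88, np.int64(248), 84), (89, np.int64(248), 79), (90, np.int64(249), 78), (91, np.int64(248), 80), (92, np.int64(248), 86), (93, np.int64(248), 88), (94, np.int64(248), 90), (95, np.int64(248), 86), (96, np.int64(248), 83), (97, np.int64(248), 80), (98, np.int64(248), 69), (99, np.int64(247), 71), (100, np.int64(247), 75), (101, np.int64(246), 77), (102, np.int64(246), 78), (103, np.int64(245), 76), (104, np.int64(245), 84), (105, np.int64(245), 80), (106, np.int64(244), 65), (107, np.int64(244), 68), (108, np.int64(243), 76), (109, np.int64(242), 69), (110, np.int64(241), 66), (111, np.int64(240), 67), (112, np.int64(240), 61), (113, np.int64(238), 56)]
0.0235 [0.57951631 0.11545141] off [-0.98368671  3.65140626] 3.781587919646813 d -3.301020205298794 n 1.8443618791388683 0.00019416817021952922
0.0225 [0.578579   0.11496206] off [-1.92099982  3.16206373] 3.6998496363069906 d -3.6048955034641255 n 0.8316846133954379 0.00017434267259776488
```

The bottle is inside the ring but only by about 1.3 mm, with an offset of 3.7 mm mostly back along the push line. I'll go back and nudge it 3 mm further.

Request:
play_rows([
  [1,[0,0,25],0],
  [1,[16,6,25],0],
  [1,[25,15,0],0],
  [1,[25,15,0],0],
  [1,[0,0,-20],0],
  [1,[0,0,-40],0],
  [1,[0,0,-35],0],
  [1,[0,0,-24],0],
  [1,[0,0,0],0],
  [1,[0,0,0],0],
])

```text
time_s: 8.1
position: [0.5366, 0.1586, 0.0947]
tcp_rot: [-0.0, 0.922, -0.388, 0.001]
force: [1.1, -0.2, 0.1]
finger_gap: 0.003
grasp_force: 0.0
```

Request:
play_rows([
  [1,[3,-3,0],0],
  [1,[3,-3,-1],0],
  [1,[3,-3,0],0],
  [1,[3,-3,0],0],
  [1,[2,-2,0],0],
  [1,[2,-2,0],0],
  [1,[1,-1.5,0],0],
  [1,[0,0,0],0],
  [1,[0,0,0],0],
])

```text
time_s: 9.0
position: [0.5524, 0.1407, 0.0922]
tcp_rot: [0.0, 0.922, -0.388, -0.0]
force: [0.0, -0.2, -0.1]
finger_gap: 0.001
grasp_force: 0.0
```

```bash
python3 look.py w7 "(.580,.113)"
```

```text
9.0 [0.5524 0.1407 0.0922] [ 0.03 -0.19 -0.08] az -45.6 2.4178341207011425
{'cap': (array([318.4, 210. ]), array([ 276,  177,   85,   59, 3905], dtype=int32), array([0.5841, 0.1092])), 'brown': array([258, 132, 121, 104]), 'ring': (array([0.5804, 0.1117, 0.0292]), 523, np.float64(0.00046))}
brown ctr [0.585  0.1084]
```

Request:
play_rows([
  [1,[1.3,-1.4,0],0],
  [1,[1.3,-1.4,0],0],
  [1,[1.3,-1.4,0],0],
  [1,[1.3,-1.4,0],0],
  [1,[0,0,0],0],
  [1,[0,0,0],0],
  [1,[0,0,0],0],
])

```text
time_s: 9.75
position: [0.5577, 0.135, 0.0923]
tcp_rot: [0.0, 0.922, -0.388, 0.0]
force: [0.2, -0.2, 0.0]
finger_gap: 0.003
grasp_force: 0.0
```

Request:
play_rows([
  [1,[-3,3,0],0],
  [1,[-7,7,0],0],
  [1,[-11,11,0],0],
  [1,[-11,11,10],0],
  [1,[-5,5,30],0],
  [1,[-20,-10,40],0],
  [1,[-25,-25,10],0],
  [1,[-7,-17,-20],0],
])

```text
time_s: 10.55
position: [0.4698, 0.1207, 0.1671]
tcp_rot: [-0.002, 0.922, -0.387, 0.005]
force: [-0.5, -1.5, -0.9]
finger_gap: 0.003
grasp_force: 0.0
```

Request:
play_rows([
  [1,[0,0,0],0],
  [1,[0,0,0],0],
])

```text
time_s: 10.75
position: [0.4679, 0.1207, 0.162]
tcp_rot: [0.0, 0.922, -0.388, -0.001]
force: [-0.7, 0.3, 0.5]
finger_gap: 0.0
grasp_force: 0.0
```

```bash
python3 look.py w8 "(.580,.112)"; python3 - <<'E'
from m import *
s=np.load("pics/w8.npy",allow_pickle=True).item(); cm=cam("wrist",s); im=cv2.imread("pics/w8.png")
u,v=proj(cm,[.5804,.1117,.06]); x0,y0=int(u)-110,max(int(v)-80,0); print(x0,y0)
cv2.imwrite("pics/w8c.png",cv2.resize(im[y0:y0+150,max(x0,0):x0+200],None,fx=4,fy=4,interpolation=cv2.INTER_CUBIC))
k,_=cent(im[:,:,::-1].copy(),(100,120,40),(130,255,255),(240,150,420,300)); print("key",k,onz(cm,k,.034))
E
```

```text
10.75 [0.4679 0.1207 0.162 ] [-0.74  0.27  0.5 ] az -45.6 2.3843795839749866
{'cap': (array([168. ,  72.8]), array([ 149,   42,   43,   56, 1832], dtype=int32), array([0.5737, 0.1069])), 'brown': array([149,  31,  98,  89]), 'ring': (array([0.5805, 0.1118, 0.0292]), 404, np.float64(0.00056))}
brown ctr [0.5709 0.1031]
108 3
key [317.31712707 189.82430939] [0.46835403 0.12347756 0.034     ]
```

View pics/w8c.png

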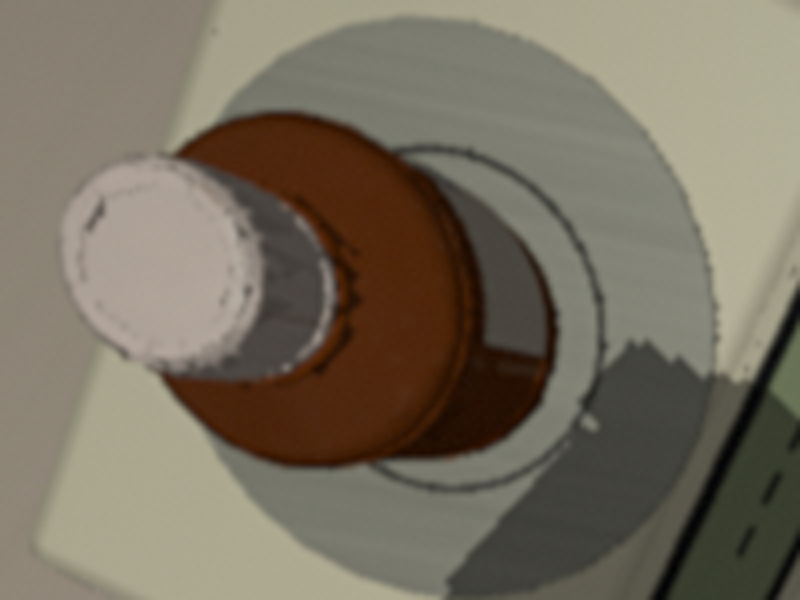

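```bash
python3 - <<'E'
from m import *
s=np.load("pics/w8.npy",allow_pickle=True).item(); cm=cam("wrist",s); im=cv2.imread("pics/w8.png"); g=cv2.cvtColor(im,cv2.COLOR_BGR2GRAY).astype(float)
P=[]
for v in range(75,114):
    w=[u for u in np.arange(228,257) if np.hypot(*(onz(cm,(u,v),.06)[:2]-[.5805,.1118]))<.0275]
    gr=g[v,np.array(w)+1]-g[v,w]; gr2=gr[1:]+gr[:-1]; P.append(onz(cm,(w[np.argmax(gr2)+1]+.5,v),.062)[:2])
P=np.array(P)
f=least_squares(lambda p:np.hypot(*(P-p).T)-.0235,[.58,.113],loss="soft_l1",f_scale=.0005); o=(f.x-[.5805,.1118])*1e3
print(f.x,o,np.linalg.norm(o),"d",o@[.698,-.716],"n",o@[.716,.698],np.median(abs(f.fun)))
E
```

```text
[0.58156753 0.11297565] [1.06752753 1.17565448] 1.5880108568512228 d -0.09663438756801075 n 1.5849565380884434 0.00015064436984884091
```

The bottle now stands 1.6 mm off centre, well inside the ring, and the finger has let go of it. Next is the tare key at (0.469,0.123).

Request:
play_rows([
  [1,[1,3,-20],0],
  [1,[0,0,-40],0],
  [1,[0,0,-35],0],
  [1,[0,0,-20],0],
  [1,[0,0,-7],0],
  [1,[0,0,0],0],
  [1,[0,0,0],0],
])

```text
time_s: 11.5
position: [0.471, 0.1234, 0.0416]
tcp_rot: [-0.0, 0.922, -0.388, 0.001]
force: [0.2, 0.2, -0.5]
finger_gap: 0.001
grasp_force: 0.0
```

Request:
play_rows([
  [1,[0,0,-2],0],
  [1,[0,0,-1],0],
  [1,[0,0,-1],0],
  [1,[0,0,-1],0],
  [1,[0,0,0],0],
  [1,[0,0,0],0],
])

```text
time_s: 12.1
position: [0.4697, 0.123, 0.0353]
tcp_rot: [-0.0, 0.922, -0.388, -0.0]
force: [0.8, 0.4, -0.1]
finger_gap: -0.0
grasp_force: 0.0
```

Request:
play_rows([
  [1,[0,0,-1],0],
  [1,[0,0,-1],0],
  [1,[0,0,-1],0],
  [1,[0,0,0],0],
  [1,[0,0,0],0],
])

```text
time_s: 12.6
position: [0.4698, 0.1231, 0.0324]
tcp_rot: [-0.0, 0.922, -0.388, 0.0]
force: [-0.3, 0.0, 2.6]
finger_gap: -0.0
grasp_force: 1.1
```

Request:
play_rows([
  [1,[0,0,-1],0],
  [1,[0,0,-0.5],0],
  [1,[0,0,0],0],
  [1,[0,0,0],0],
])

```text
time_s: 13.0
position: [0.4698, 0.1231, 0.031]
tcp_rot: [-0.0, 0.922, -0.388, 0.0]
force: [-1.8, 0.4, 5.0]
finger_gap: 0.0
grasp_force: 2.4
```

Request:
play_rows([
  [1,[0,0,-0.7],0],
  [1,[0,0,0],0],
  [1,[0,0,0],0],
  [1,[0,0,0],0],
])

```text
time_s: 13.4
position: [0.4699, 0.1231, 0.0309]
tcp_rot: [0.0, 0.922, -0.388, -0.0]
force: [-3.7, -0.4, 10.1]
finger_gap: 0.001
grasp_force: 5.3
```

The tip has stopped at 0.031 while the force rose to 10 N, so the key is fully down. I'll release it and back away.

Request:
play_rows([
  [1,[0,0,2],0],
  [1,[0,0,4],0],
  [1,[0,0,15],0],
  [1,[0,0,30],0],
  [1,[0,0,40],0],
  [1,[0,0,40],0],
  [1,[0,0,0],0],
  [1,[0,0,0],0],
  [1,[0,0,0],0],
])

```text
time_s: 14.3
position: [0.4685, 0.123, 0.1594]
tcp_rot: [0.001, 0.922, -0.388, -0.001]
force: [0.2, -0.3, -0.3]
finger_gap: -0.003
grasp_force: 0.0
```

```bash
python3 look.py w9 "(.580,.112)"
```

```text
14.3 [0.4685 0.123  0.1594] [ 0.18 -0.33 -0.26] az -45.7 2.3895407199017864
{'cap': (array([169.1,  69.4]), array([ 149,   38,   45,   57, 1896], dtype=int32), array([0.5736, 0.1071])), 'brown': array([149,  27,  99,  90]), 'ring': (array([0.5805, 0.1118, 0.0292]), 430, np.float64(0.00054))}
brown ctr [0.5713 0.1034]
```

View pics/w9.png

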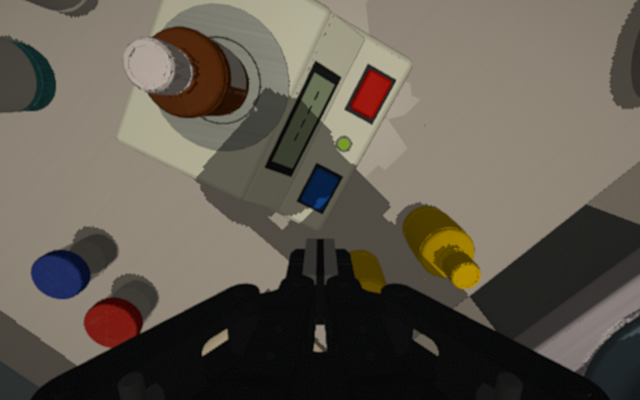

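The bottle stands upright inside the ring at (205,75), unchanged since the last nudge. The tare key at (320,188) is released, and the yellow bottles and jars are where they were.

```bash
python3 -c "
from station import r
print(r.finish_job())"
```

```text
the job is handed in; nothing more can be done
None
```

The job is handed in: the brown bottle stands upright inside the ring, measured about 1.6 mm off centre, and after that the blue tare key was pressed fully down and released; the red power key was not touched.

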